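# Slide the seed dish under the magnifier

## Robot

A 6-joint arm with a two-finger parallel gripper is mounted at the origin on the work surface. World frame = base frame: x ahead of the robot, y to its left, z up, the work surface at z = 0. Lengths are in mm, angles in degrees, forces in N, time in s.
With the tool pointing down it reaches from about 300 to 850 mm from the base axis. Payload 4.2 kg.
Tool frame: the origin (TCP) lies at the very end of the fingers, on their centre line; the grasp point (between the pads) lies 19 mm behind it; z points along the fingers, y is the direction in which the jaws open and shut (so a half turn about z gives the same grasp; the last joint's range is limited). The gripper opens to 91 mm and grips with 3 to 60 N. Pads are 32 mm wide; open, the fingers measure 118 mm over their backs; the gripper's body (76 mm by 178 mm) begins 60 mm behind the grasp point.
Start: joints at [75.115, 18.312, 89.639, -0, 72.044, -1.146], TCP at [136.569, 558.563, 213.976] pointing down, gripper open.
Joint ranges: [-177.97, 177.97], [-48.28, 115.42], [12.27, 149.76], [-77.06, 257.06], [2.81, 150.46], [-146.56, 146.56]. Speed limits (degrees/s): [147.25, 147.25, 180, 180, 180, 180].

## Interface

Orientations are given as [roll, pitch, yaw] about the fixed x, y, z axes, in that order (R = Rz(yaw) Ry(pitch) Rx(roll)).
In Python, from workcell import monitor, eyes, job gives the robot as it stands.
- The arm moves only by the tool move_arm, never from a script. Its argument "increments" is a list that holds one entry, the list of rows, each a list of 7 numbers: the opening, from 0 (shut) to 1 (fully open), then the shift along the tool's x, y, z in cm, then the turn, a rotation vector about the tool's x, y, z in rad. In form: [[[jaw, x, y, z, ax, ay, az], ...]]. A call has 1 to 12 rows; each row shifts and turns the pose as measured when the row begins, along the tool's axes as they then stand; what a row does not reach is not made up. A row lasts 1/8 s, in which the tool goes at most 62.5 mm and 10.7 degrees, less where a joint would pass 70% of its speed; a pose out of reach is approached as far as the arm can. A call is refused whole if a number of a shift passes 6.25 or a number of a turn 0.188, either way. A call with a gripper value outside its range is refused whole. The fingers move at their own pace and stop on an object; "force" is the grip in N (left out, the last holds). Time passes only in rows, so rows that do not move let the fingers close. It gives the time, the measured TCP pose, the force and the opening at its end, in the units of the state.
- monitor.state(): the state, without advancing time (a new reading comes with each control period).
- eyes.grab_frame(name): name is "scene" or "top" or "wrist"; returns a dict with "color" (480x640x3 uint8, red, green, blue), "z_map" (480x640 float32, mm along the optical axis (not along the pixel's ray), 0 where there is no reading), "camera_matrix" (3x3 intrinsics, pixels), "rvec" (rotation vector, rad) and "tvec" (3), from world to camera coordinates, as OpenCV has them. Camera axes: x right, y down, z forward; pixel columns grow to the right and rows downward; lengths in mm; the calibration is good to about 2 mm. The wrist camera is an equidistant fisheye: a pixel r from the principal point sees the ray r / f radians off the axis. A picture is of the moment at which its call begins.
- job.job_done(): hands the job in, once; it reports no verdict.
The state is a dict: "time_s": time; "qpos": joint angles; "qvel": joint speeds; "effort": joint torques, N m; "ee_pos": TCP position; "ee_rot": TCP orientation; "force": force on the tool from outside, world axes, zero at the start; "torque": the same for the moment, N m; "gripper_width": finger opening in mm.
Only numpy, scipy, OpenCV 4.12 (cv2) and the standard library are available. Lean on these libraries where they do the work, as an engineer would, in place of code of your own. Each camera call takes 0.05 s, during which the arm holds its last target. There are 200 camera calls.

## Task

Bring the seed dish under the magnifier: with closed fingertips press down the pad in the middle of the shuttle to free its brake, keep it pressed while you push the shuttle gently along the rail until its nose rests against the stop with the arrowhead, then let go so that the pad springs up and the brake holds it there. Only press and push the shuttle itself: never force it against its brake, never touch the dish or shove the stop and magnifier, and leave the jar, tweezers and germination box where they are.

Things in the scene. Friction and masses are not known exactly. Their poses are not given: they have to be found in the camera images.
- rail: the viewing stage, fixed to the bench: a grey plate 250 x 460 mm, 10 mm thick, with an aluminium rail 40 mm wide, top 30 mm above the bench. Origin on the bench under the rail's middle; y axis along the rail towards the stop; the plate reaches 70 mm to the -x side and 180 mm to the +x side, where dish and magnifier are. A low end block (top at 44 mm) closes the -y end.
- shuttle: an aluminium saddle on the rail, 100 mm long (along the rail, its y axis, + towards the stop), 50 mm wide: a ridge 16 mm thick at each end, tops 67 mm above the bench, a 68 mm trough between, open at both sides, filled by the pad. Origin at bench height under the pad. Pad up: a brake holds it against about 20 N (forcing it along is a fault); pad pressed: it slides with 1 to 2 N.
- press_pad (a joint): how far the pad is pressed, in m: 0 up (within 0.5 mm), 0.008 fully down (hard stop). The brake slackens from the start and is quite free at about 0.0025; 0.004 to 0.006 is a good depth. The spring needs about 9 N to begin, 11.5 N at 5 mm and 13 N at full depth, and lifts the pad again when it is let go.
- pad_top (a point): centre of the top face of the black rubber press pad (60 mm along the rail, 44 mm across), in the middle of the shuttle; 55 mm above the bench when up, 12 mm below the ridge tops. Moves with the pad and shuttle; z axis up, y axis along the rail towards the stop. A fingertip pressing here carries the shuttle by friction and can also bear on the ridge ahead.
- shuttle_nose (a point): front end of the shuttle's round rubber bumper, 55 mm ahead of the pad's centre along the rail and 46 mm above the bench: this point must meet the stop face.
- stop_face (a point): middle of the face that the nose meets, 46 mm above the bench on the rail's centre line; y axis along the rail in the pushing direction. The stop is a white block 60 mm wide, 30 mm long, top at 67 mm, a black arrowhead on top pointing at the shuttle, clamped on the rail at a place that varies (slips only above about 90 N).
- viewer: the stop block with its magnifier, one piece; origin at bench height below the stop face. The magnifier is a lens in a black ring 78 mm across, top 93 mm above the bench, centred 115 mm to the rail's +x side and 55 mm short of the stop face, on a 12 mm post beside the stop.
- dish: clear round seed dish 64 mm across and 12 mm tall, seated in the shuttle's bracket (cannot come out) 115 mm to the +x side of the pad, its top 50 mm above the bench. Origin under its centre. Not to be touched.
- seed_jar: bystander: loose jar 44 mm across, 65 mm tall, standing on the robot's side of the rail. Origin under its centre.
- tweezers: bystander: loose steel tweezers 140 mm long, 8 mm high, lying along their own x on the robot's side of the rail. Origin under their middle.
- germination_box: bystander: loose clear open box 110 x 85 mm, 45 mm tall with pleated grey paper and sprouts, beyond the -y end of the stage. Origin under its centre.

How it is judged (in metres and radians):
On the way, in this order (a step that is already met when the one before it is completed fails the run):
1. the pad is pressed down by the fingers before the shuttle has slid more than 15 mm (value of joint press_pad above 0.002 m and contact force between the fingers and press_pad above 1 N and distance of shuttle_nose from where it was at the start of the episode below 0.015 m), for 0.1 s.
2. the shuttle reaches the stop with the pad still pressed (value of joint press_pad above 0.001 m and y of shuttle_nose in the frame of stop_face above -0.003 m), for 0.05 s.
At the end, for the whole second after the job is handed in: the shuttle's nose rests within 3 mm of the stop face, the pad is up again (within 1 mm) and the shuttle is still (y of shuttle_nose in the frame of stop_face above -0.003 m and value of joint press_pad below 0.001 m and linear speed of shuttle below 0.005 m/s); the robot touches nothing.
It fails at once if the shuttle is forced along against its brake (pushed on beyond 3 mm from its start with over 15 N while the pad is up) (value of joint press_pad below 0.0007 m and contact force between the fingers and shuttle above 15 N and distance of shuttle_nose from where it was at the start of the episode above 0.003 m and linear speed of shuttle above 0.005 m/s).
It fails at once if the shuttle is flung along faster than 0.35 m/s (linear speed of shuttle above 0.35 m/s).
It fails at once if the robot touches the seed dish with more than 1 N (contact force between any of the fingers, the arm and dish above 1 N).
It fails at once if the stop and magnifier are shoved more than 3 mm along the rail (distance of viewer from where it was at the start of the episode above 0.003 m).
It fails at once if the jar, tweezers or germination box is moved or lifted by more than 20 mm (distance of any of seed_jar, tweezers, germination_box from where it was at the start of the episode above 0.02 m).
It also fails if it takes over 38 s, if anything falls off the work surface, if the arm or the gripper's body presses on something with over 40 N, if the wrist force passes 120 N, or if a joint passes its speed limit or range.

## Working session

There is one attempt and no reset: what is moved stays moved. The work goes in short steps, Python scripts to look and compute and a tool call to move; the robot and the scene stay as the last step left them, time stands still between calls to the robot, and variables do not carry over. Pictures are saved under pics/ and viewed, about 8 in all and at most 12, crops included, and the job is handed in when it is done.

Besides the shell and the picture viewer there is one more tool, called after ">>>" as a command line: name --argument value ..., lists and objects as JSON in quotes. move_arm: Moves the arm, as the interface text tells. Its arguments: {"type":"object","properties":{"increments":{"type":"array"},"force":{"type":"number"}},"required":["increments"]}

```bash
mkdir -p pics
cat > h.py <<'E'
import numpy as np, cv2
from workcell import monitor, eyes, job
def grab(n):
    f=eyes.grab_frame(n); np.savez('%s.npz'%n,**f)
    return f
def pts(f):
    K=f['camera_matrix'];R=cv2.Rodrigues(np.array(f['rvec'],float))[0];t=np.array(f['tvec'],float).ravel()
    z=f['z_map'].astype(float);v,u=np.mgrid[:480,:640]
    c=np.stack([(u-K[0,2])/K[0,0]*z,(v-K[1,2])/K[1,1]*z,z],-1)
    P=(c-t)@R; P[z==0]=np.nan
    return P
def ray(f,u,v,h):
    K=f['camera_matrix'];R=cv2.Rodrigues(np.array(f['rvec'],float))[0];t=np.array(f['tvec'],float).ravel()
    d=R.T@np.array([(u-K[0,2])/K[0,0],(v-K[1,2])/K[1,1],1]);o=-R.T@t
    return o+d*(h-o[2])/d[2]
E
python3 - <<'E'
from h import *
print(monitor.state())
for n in('top','scene'):
    f=grab(n);cv2.imwrite(f'pics/{n}1.png',f['color'][...,::-1]);print(f['camera_matrix'],f['rvec'],f['tvec'])
E
```

```text
{'time_s': 0.0, 'qpos': array([ 7.51156208e+01,  1.83509683e+01,  8.97079274e+01, -5.76960569e-04,
        7.20417409e+01, -1.14539095e+00]), 'qvel': array([ 0.1307182 , -0.02933058, -0.10661844, -0.00037316,  0.03502559,
       -0.03099303]), 'effort': array([ 1.45893551e-03, -4.12467706e+01, -2.31982791e+01,  7.28265988e-02,
        4.56990651e-02, -1.51758968e-04]), 'ee_pos': array([136.42879124, 558.0575622 , 213.11670286]), 'ee_rot': array([-1.79899372e+02, -1.46324765e-03,  1.66261189e+02]), 'force': array([-0.62265763, -0.31924147,  0.3076369 ]), 'torque': array([ 0.00896115, -0.01108237, -0.05576274]), 'gripper_width': 91.07222893252651}
[[590.11363292   0.         313.24056881]
 [  0.         590.11363292 237.34817037]
 [  0.           0.           1.        ]] [ 2.11496424 -2.16876979  0.16961617] [-103.86408468  596.02570648  848.21778465]
[[508.08289093   0.         314.05368483]
 [  0.         508.08289093 242.49604229]
 [  0.           0.           1.        ]] [ 0.92042196  2.31153004 -1.23998793] [ 477.11034366 -110.0366243  1292.06543236]
```

View pics/top1.png

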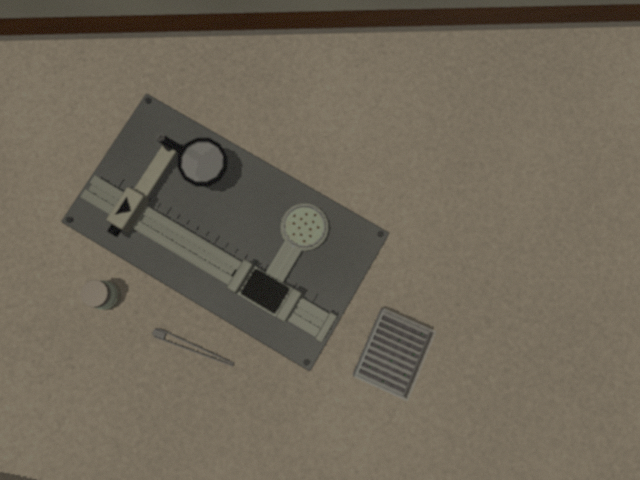

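View pics/scene1.png

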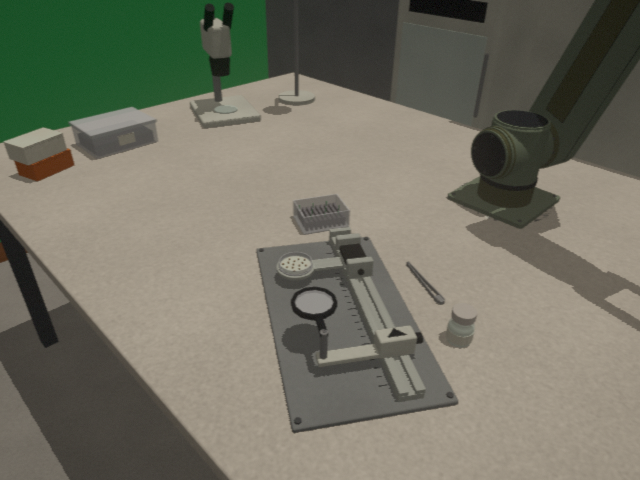

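The top view shows the pad at about (266,291), the stop with its arrowhead at (125,208), the dish at (304,227) and the lens at (203,161). The jar is at (100,294), the tweezers at (195,347) and the box at (394,352). The scene view agrees with this.

Run:
```python
from h import *
f=dict(np.load('top.npz'));P=pts(f);C=f['color'].astype(int)
for u,v in[(266,291),(127,195),(100,294),(304,227),(200,240),(300,150),(450,100)]: print((u,v),P[v,u].round(1))
for h,(u,v) in[(55,(266,291)),(67,(125,208))]: print(ray(f,u,v,h).round(1))
# pad: dark contour
m=(C.sum(2)<90).astype(np.uint8)
for c in cv2.findContours(m,0,2)[0]:
    if cv2.contourArea(c)>60:
        r=cv2.minAreaRect(c);print('dark',r, 'pt55',ray(f,*r[0],55).round(1))
        if abs(r[0][0]-266)<15:
            b=np.array([ray(f,*q,55) for q in cv2.boxPoints(r)]);pad=b.mean(0)
            e=np.diff(np.vstack([b,b[:1]]),axis=0);print('edges',np.linalg.norm(e,axis=1),np.degrees(np.arctan2(e[:,1],e[:,0])))
# plate: z about 10; gray dark
m=((C.max(2)<85)&(C.max(2)-C.min(2)<14)).astype(np.uint8)
m=cv2.morphologyEx(m,cv2.MORPH_CLOSE,np.ones((25,25)))
c=max(cv2.findContours(m[40:],0,2)[0],key=cv2.contourArea)+[0,40]
r=cv2.minAreaRect(c);b=np.array([ray(f,*q,10) for q in cv2.boxPoints(r)]);e=np.diff(np.vstack([b,b[:1]]),axis=0)
print('plate',r,b.round(1),np.linalg.norm(e,axis=1),np.degrees(np.arctan2(e[:,1],e[:,0])))
im=cv2.resize(f['color'][150:350,50:350,::-1],None,fx=2.6,fy=2.6,interpolation=cv2.INTER_CUBIC);im=cv2.convertScaleAbs(im,alpha=1.6)
cv2.imwrite('pics/crop.png',im)
```

```text
(266, 291) [513.4 -46.8  54. ]
(127, 195) [660.6 157.7  69.2]
(100, 294) [514.4 195.2  64.3]
(304, 227) [ 610.1 -105.1   42.7]
(200, 240) [595.9  55.7  30.8]
(300, 150) [ 744.3 -101.1    3.4]
(450, 100) [ 823.9 -350.6    2.7]
[513.3 -46.8  55. ]
[641.3 160.9  67. ]
dark ((264.6658020019531, 290.4300537109375), (37.71834182739258, 26.849124908447266), 30.256441116333008) pt55 [514.2 -44.9  55. ]
edges [39.56816202 56.28151445 39.37264516 55.93926188] [ -30.94970153 -121.5680557   148.55481902   58.62993536]
dark ((193.69454956054688, 161.56716918945312), (65.13888549804688, 46.50786209106445), 2.6630005836486816) pt55 [713.9  61.3  55. ]
dark ((53.021568298339844, 25.539138793945312), (14.108718872070312, 38.52919006347656), 87.70938873291016) pt55 [942.9 286.2  55. ]
dark ((137.0, 23.5), (48.0, 13.0), 0.0) pt55 [943.1 152.9  55. ]
dark ((237.67091369628906, 21.127635955810547), (13.825654983520508, 54.969478607177734), 88.09085083007812) pt55 [943.2  -7.3  55. ]
plate ((211.51597595214844, 250.943603515625), (290.16973876953125, 208.4950714111328), 29.845932006835938) [[ 559.5  319.3   10. ]
 [ 853.9  163.3   10. ]
 [ 603.3 -239.2   10. ]
 [ 331.1  -70.4   10. ]] [333.15381383 474.15277303 320.33646816 451.68843814] [ -27.92745613 -121.90029205  148.18159931   59.62423401]
```

View pics/crop.png

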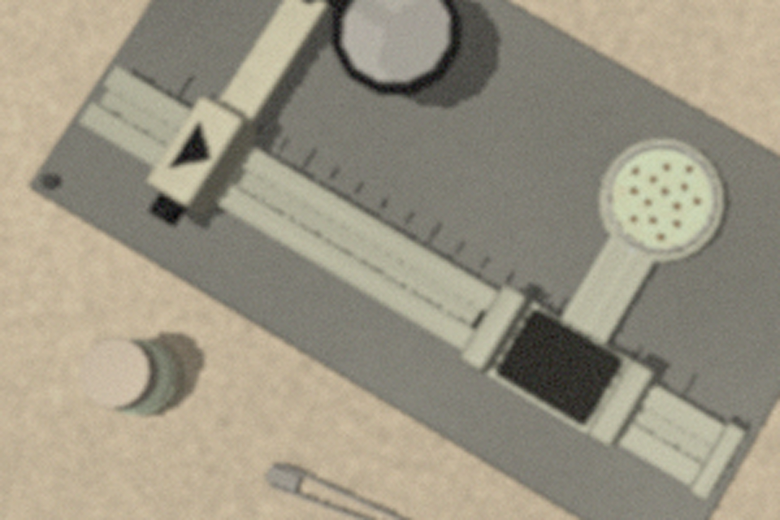

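Crop ÷2.6 plus (50,150) gives full-image positions: pad corners in the crop about (533,312), (620,372), (583,425), (497,363), and the stop's near top edge about (243,118)-(197,208). The four plate screws also show up and give the rail direction.

Run:
```python
from h import *
f=dict(np.load('top.npz'));g=lambda q,h:ray(f,q[0]/2.6+50,q[1]/2.6+150,h)
pad=np.mean([g(q,55) for q in[(533,312),(620,372),(583,425),(497,363)]],0)
sf=(g((243,118),67)+g((197,208),67))/2; sc=np.mean([g(q,67) for q in[(200,97),(243,118),(197,208),(149,182)]],0)
print('pad',pad,'sf',sf,'sc',sc)
a=lambda d:np.degrees(np.arctan2(d[1],d[0]))
S=[ray(f,*q,10) for q in[(307,362),(69,220),(381,234),(148,99)]]
print('ang pad-stop',a(sc-pad),'screws',a(S[1]-S[0]),a(S[3]-S[2]), np.linalg.norm(S[1]-S[0]),np.linalg.norm(S[2]-S[0]))
print('dist pad-sf',np.linalg.norm((sf-pad)[:2]),'travel',np.linalg.norm((sf-pad)[:2])-55)
s=monitor.state();p=s['ee_pos'];y=np.radians(s['ee_rot'][2])
print('yaw err', s['ee_rot'][2]-90)
R=cv2.Rodrigues(np.array([0,0,y]))[0]@np.diag([1,-1,-1]); print('tool shift cm now',R.T@(pad-p)/10)
```

```text
pad [512.63148181 -44.87674543  55.        ] sf [633.95857038 146.35314548  67.        ] sc [641.16098927 159.55944151  67.        ]
ang pad-stop 57.84232907506884 screws 58.26806880166478 57.89213674792592 437.2760747448616 229.897760051409
dist pad-sf 226.47104361930997 travel 171.47104361930997
yaw err 76.26092297282551
tool shift cm now [-50.86329211 -49.64134812  15.82250034]
```

>>> move_arm --increments '[[[0,0,0,0,0,0,0.16],[0,0,0,0,0,0,0.16],[0,0,0,0,0,0,0],[0,-5,-2.45,0,0,0,0],[0,-5,-2.45,0,0,0,0],[0,-5,-2.45,0,0,0,0],[0,-5,-2.45,0,0,0,0],[0,-5,-2.45,0,0,0,0],[0,-5,-2.45,0,0,0,0],[0,-5,-2.45,0,0,0,0],[0,-5,-2.45,0,0,0,0],[0,0,0,0,0,0,0]]]' --force 20

```text
time_s: 1.6
ee_pos: [379.3, 168.9, 212.0]
ee_rot: [-179.8, 0.2, 149.2]
force: [-0.6, 0.7, 0.2]
gripper_width: 0.1
```

```bash
cat >> h.py <<'E'
def todo(x,y,z,yaw=148.0):
    s=monitor.state();p=s['ee_pos'];r=np.radians(s['ee_rot'])
    Rz=lambda a:cv2.Rodrigues(np.array([0,0,a]))[0]
    R=Rz(r[2])@cv2.Rodrigues(np.array([0,r[1],0]))[0]@cv2.Rodrigues(np.array([r[0],0,0]))[0]
    T=Rz(np.radians(yaw))@np.diag([1.,-1,-1])
    print('t',s['time_s'],'p',p.round(1),'rot',s['ee_rot'].round(2),'F',s['force'].round(1),'w',s['gripper_width'])
    print('shift cm',(R.T@(np.array([x,y,z])-p)/10).round(2),'turn',cv2.Rodrigues(R.T@T)[0].ravel().round(3))
E
python3 -c "
from h import *
todo(512.6,-44.9,140)"
```

```text
t 1.6 p [379.3 168.9 212. ] rot [-179.8     0.23  149.16] F [-0.6  0.7  0.2] w 0.06982662007470858
shift cm [-22.38 -11.49   7.33] turn [-0.003  0.004  0.02 ]
```

>>> move_arm --increments '[[[0,-4.5,-2.3,0,0,0,0.02],[0,-4.5,-2.3,0,0,0,0],[0,-4.5,-2.3,0,0,0,0],[0,-4.5,-2.3,0,0,0,0],[0,-4,-2,2,0,0,0],[0,0,0,2,0,0,0],[0,0,0,2,0,0,0],[0,0,0,0,0,0,0]]]'

```text
time_s: 2.6
ee_pos: [512.3, -38.5, 150.4]
ee_rot: [179.9, 0.0, 149.4]
force: [-0.4, 0.1, 0.5]
gripper_width: 0.3
```

Run:
```python
from h import *
todo(512.6,-44.9,100)
for n in('wrist','top'):
    f=grab(n);cv2.imwrite(f'pics/{n}2.png',cv2.convertScaleAbs(f['color'][...,::-1],alpha=1.5))
```

```text
t 2.6 p [512.3 -38.5 150.4] rot [1.7991e+02 1.0000e-02 1.4944e+02] F [-0.4  0.1  0.5] w 0.29154653468255587
shift cm [-0.35 -0.55  5.04] turn [0.002 0.    0.025]
```

View pics/wrist2.png

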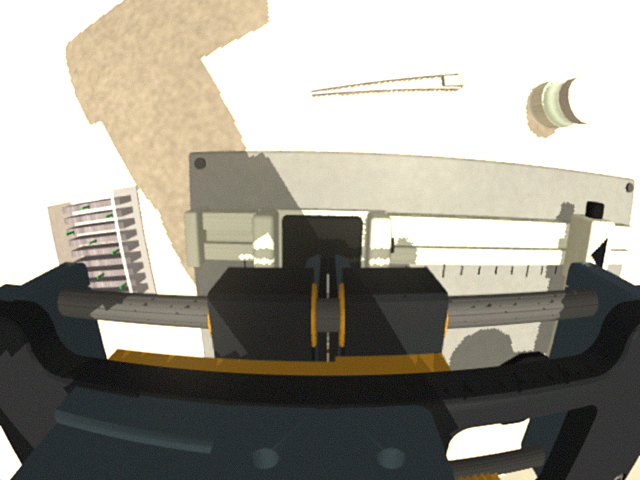

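The wrist view shows the closed fingertips, at about (325,265), above the pad at (322,240), with the rail square to the jaws. The path down is clear.

>>> move_arm --increments '[[[0,-0.35,-0.5,2,0,0,0.025],[0,0,0,2,0,0,0],[0,0,0,2,0,0,0],[0,0,0,1.5,0,0,0],[0,0,0,0,0,0,0]]]'

```text
time_s: 3.32
ee_pos: [519.2, -42.2, 81.3]
ee_rot: [179.5, 0.9, 148.3]
force: [0.3, 0.4, 0.4]
gripper_width: 0.7
```

Run:
```python
from h import *
todo(512.6,-44.9,62)
f=grab('scene');cv2.imwrite('pics/s3.png',cv2.convertScaleAbs(cv2.resize(f['color'][200:320,260:460,::-1],None,fx=4,fy=4),alpha=1.4))
```

```text
t 3.325 p [519.2 -42.2  81.3] rot [179.47   0.85 148.34] F [0.3 0.4 0.4] w 0.675664577479639
shift cm [ 0.45 -0.6   1.92] turn [0.009 0.015 0.006]
```

View pics/s3.png

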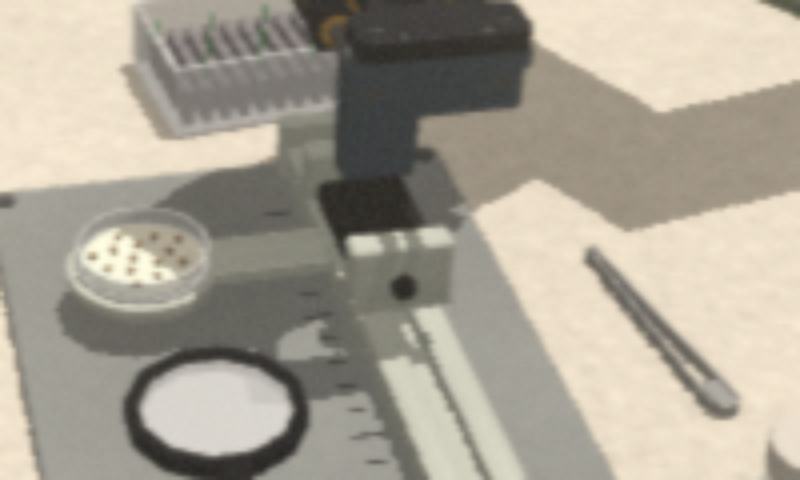

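The crop shows the closed fingers just above the pad's far half, about (370,170) in the crop. The near ridge, dish and lens are clear.

>>> move_arm --increments '[[[0,0.45,-0.5,0.5,0.009,0.015,0.006],[0,0,0,0.6,0,0,0],[0,0,0,0,0,0,0]]]'

```text
time_s: 3.75
ee_pos: [514.2, -44.4, 71.9]
ee_rot: [179.9, 0.2, 148.0]
force: [0.2, -0.8, -0.5]
gripper_width: 0.5
```

```bash
python3 -c "
from h import *
todo(512.6,-44.9,55)"
```

```text
t 3.75 p [514.2 -44.4  71.9] rot [179.89   0.19 147.98] F [ 0.2 -0.8 -0.5] w 0.5313494610273837
shift cm [ 0.12 -0.14  1.69] turn [ 0.002  0.003 -0.   ]
```

Now onto the pad.

>>> move_arm --increments '[[[0,0.1,0,0.7,0,0,0],[0,0,0,0.5,0,0,0],[0,0,0,0.4,0,0,0],[0,0,0,0.3,0,0,0]]]'

```text
time_s: 4.25
ee_pos: [513.8, -43.9, 52.5]
ee_rot: [179.9, 0.2, 148.0]
force: [-2.2, 0.3, 10.4]
gripper_width: 0.6
```

>>> move_arm --increments '[[[0,0,0,0.3,0,0,0],[0,0,0,0.2,0,0,0]]]'

```text
time_s: 4.5
ee_pos: [513.8, -43.7, 49.5]
ee_rot: [179.8, 0.2, 148.0]
force: [-3.3, 0.1, 12.0]
gripper_width: 0.1
```

>>> move_arm --increments '[[[0,0,0.3,0.05,0,0,0],[0,0,0.5,0.05,0,0,0],[0,0,0.5,0.05,0,0,0],[0,0,0.5,0.05,0,0,0]]]'

```text
time_s: 5.0
ee_pos: [523.5, -28.1, 52.4]
ee_rot: [179.8, 0.3, 147.9]
force: [-2.7, -1.2, 10.0]
gripper_width: 0.8
```

>>> move_arm --increments '[[[0,0,0.3,0.35,0,0,0],[0,0,0.5,0.15,0,0,0],[0,0,0.5,0.13,0,0,0],[0,0,0.5,0.13,0,0,0]]]'

```text
time_s: 5.5
ee_pos: [533.6, -12.0, 50.1]
ee_rot: [179.7, 0.4, 147.9]
force: [-2.5, -0.3, 11.8]
gripper_width: 0.3
```

Run:
```python
from h import *
todo(512.6,-44.9,50)
f=grab('scene');cv2.imwrite('pics/s4.png',cv2.convertScaleAbs(cv2.resize(f['color'][200:320,260:460,::-1],None,fx=4,fy=4),alpha=1.4))
```

```text
t 5.5 p [533.6 -12.   50.1] rot [179.7    0.37 147.91] F [-2.5 -0.3 11.8] w 0.3243258958576426
shift cm [ 0.03 -3.91 -0.01] turn [ 0.005  0.006 -0.002]
```

View pics/s4.png

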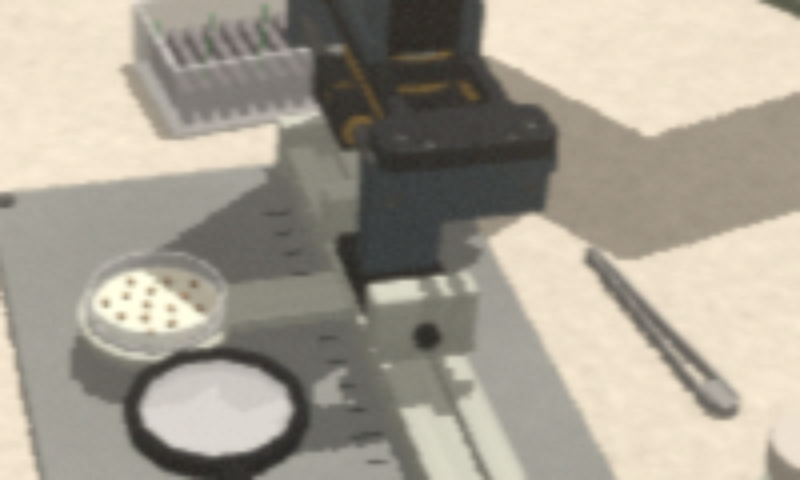

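The shuttle is riding with the fingers: the dish and nose have moved along and the finger is still near the pad's middle. Carrying on.

>>> move_arm --increments '[[[0,0,0.5,0.14,0,0,0],[0,0,0.6,0.14,0,0,0],[0,0,0.6,0.14,0,0,0],[0,0,0.6,0.14,0,0,0],[0,0,0.6,0.14,0,0,0],[0,0,0.6,0.14,0,0,0]]]'

```text
time_s: 6.3
ee_pos: [553.5, 20.1, 50.4]
ee_rot: [179.5, 0.5, 147.9]
force: [-3.3, 1.3, 10.4]
gripper_width: 0.1
```

>>> move_arm --increments '[[[0,0,0.6,0.17,0.004,0.004,0],[0,0,0.6,0.14,0.004,0.004,0],[0,0,0.6,0.14,0.002,0.002,0],[0,0,0.6,0.14,0.002,0.002,0],[0,0,0.6,0.14,0.002,0.002,0],[0,0,0.6,0.14,0.002,0.002,0]]]'

```text
time_s: 7.05
ee_pos: [574.0, 52.9, 50.8]
ee_rot: [-179.8, -0.3, 147.9]
force: [-3.0, 0.7, 10.5]
gripper_width: 0.5
```

>>> move_arm --increments '[[[0,0,0.6,0.22,0,0,0],[0,0,0.6,0.16,0,0,0],[0,0,0.6,0.16,0,0,0],[0,0,0.6,0.16,0,0,0],[0,0,0.4,0.16,0,0,0]]]'

```text
time_s: 7.68
ee_pos: [590.3, 79.2, 50.4]
ee_rot: [179.9, -0.1, 147.9]
force: [-2.6, 0.4, 10.8]
gripper_width: 0.1
```

Run:
```python
from h import *
todo(603.4,101.1,50)
f=grab('scene');cv2.imwrite('pics/s5.png',cv2.convertScaleAbs(cv2.resize(f['color'][240:390,260:460,::-1],None,fx=4,fy=4),alpha=1.4))
```

```text
t 7.675 p [590.3  79.2  50.4] rot [ 1.7988e+02 -1.3000e-01  1.4787e+02] F [-2.6  0.4 10.8] w 0.12344879721186625
shift cm [0.05 2.55 0.04] turn [ 0.002 -0.002 -0.002]
```

View pics/s5.png

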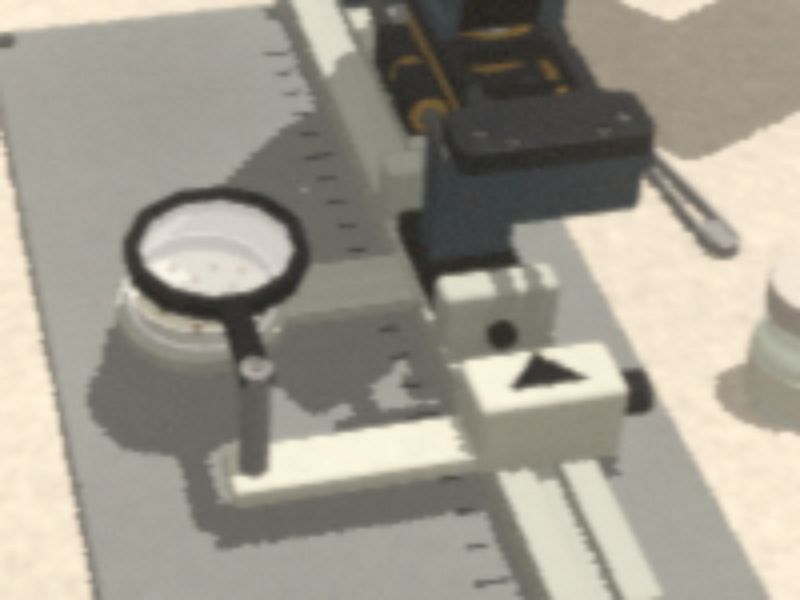

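The nose is still about 25 mm short of the stop, at about (500,335) in the crop. The dish is coming under the lens and the pad is still pressed. Approaching slowly.

>>> move_arm --increments '[[[0,0,0.4,0.18,0,0,0],[0,0,0.4,0.16,0,0,0],[0,0,0.4,0.16,0,0,0],[0,0,0.4,0.16,0,0,0]]]'

```text
time_s: 8.22
ee_pos: [600.2, 95.2, 50.7]
ee_rot: [179.6, 0.0, 147.9]
force: [-2.7, 1.0, 11.0]
gripper_width: 0.5
```

>>> move_arm --increments '[[[0,0,0.3,0.2,0,0,0],[0,0,0.3,0.17,0,0,0]]]'

```text
time_s: 8.48
ee_pos: [604.0, 101.3, 50.6]
ee_rot: [179.4, 0.1, 147.9]
force: [-2.8, 0.5, 11.4]
gripper_width: 0.6
```

>>> move_arm --increments '[[[0,0,0.3,0.2,0,0,0],[0,0,0.3,0.17,0,0,0]]]'

```text
time_s: 8.72
ee_pos: [605.9, 104.4, 49.9]
ee_rot: [179.7, 0.1, 148.0]
force: [-4.9, -6.3, 12.4]
gripper_width: 0.5
```

Along-rail force has jumped to about 8 N, so the nose is on the stop. One more small push will confirm it.

>>> move_arm --increments '[[[0,0,0.3,0.2,0,0,0],[0,0,0.3,0.17,0,0,0]]]'

```text
time_s: 8.98
ee_pos: [606.9, 105.8, 48.8]
ee_rot: [-179.8, 0.1, 148.1]
force: [-4.5, -5.7, 12.4]
gripper_width: 0.7
```

Run:
```python
from h import *
todo(606,104.4,50)
f=grab('scene');cv2.imwrite('pics/s6.png',cv2.convertScaleAbs(cv2.resize(f['color'][280:370,330:450,::-1],None,fx=6,fy=6),alpha=1.4))
```

```text
t 8.975 p [606.9 105.8  48.8] rot [-1.7980e+02  1.0000e-01  1.4811e+02] F [-4.5 -5.7 12.4] w 0.7480184366917527
shift cm [ 0.   -0.16 -0.11] turn [-0.003  0.002  0.002]
```

View pics/s6.png

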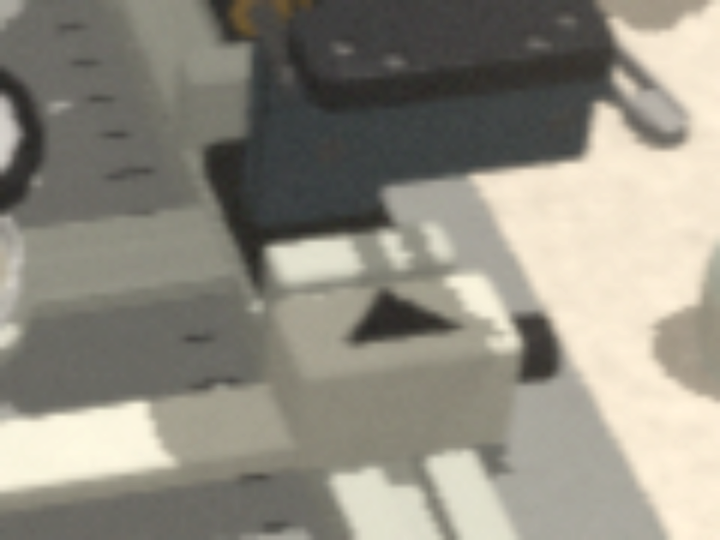

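The nose is against the stop: the ridge top at (360,260) in the crop meets the arrowhead block at (385,310), with no gap. Lifting straight up with a trace of forward bias.

>>> move_arm --increments '[[[0,0,0.15,-0.2,0,0,0],[0,0,0.1,-0.3,0,0,0],[0,0,0.05,-0.4,0,0,0],[0,0,0,-0.6,0,0,0],[0,0,0,-1,0,0,0],[0,0,0,-2,0,0,0],[0,0,0,-3,0,0,0],[0,0,0,-3,0,0,0],[0,0,0,-3,0,0,0],[0,0,0,0,0,0,0]]]'

```text
time_s: 10.28
ee_pos: [608.3, 108.2, 191.2]
ee_rot: [-179.7, 0.1, 148.2]
force: [0.9, 0.2, 0.1]
gripper_width: 0.5
```

Run:
```python
from h import *
todo(606,104.4,180)
f=grab('scene');g=grab('top')
cv2.imwrite('pics/s7.png',np.hstack([cv2.convertScaleAbs(cv2.resize(x['color'][b:b+96,a:a+96,::-1],(400,400),interpolation=cv2.INTER_CUBIC),alpha=1.5) for x,a,b in((f,340,280),(g,100,180))]))
P=pts(g); a=dict(np.load('top.npz'))
```

```text
t 10.275 p [608.3 108.2 191.2] rot [-1.7967e+02  1.2000e-01  1.4817e+02] F [0.9 0.2 0.1] w 0.5344973355991037
shift cm [-0.01 -0.44  1.12] turn [-0.006  0.002  0.003]
```

View pics/s7.png

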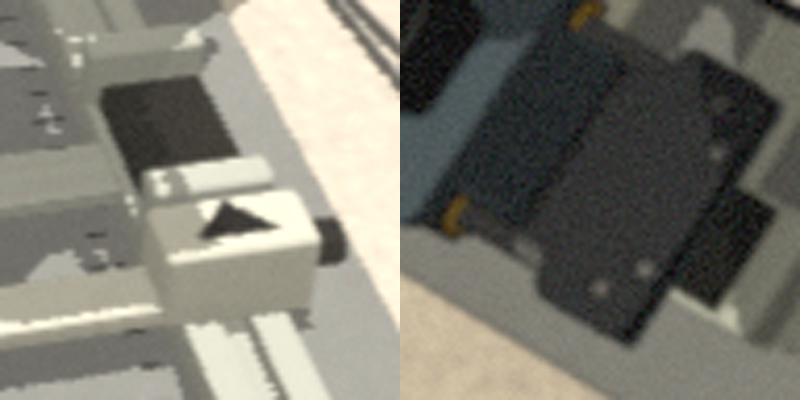

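The scene crop shows the shuttle at the stop with the pad clear. The hand hides the top view, so I'll back away and measure the gap from above.

>>> move_arm --increments '[[[0,0,-5,-2,0,0,0],[0,0,-5,-2,0,0,0],[0,1,-5,-2,0,0,0],[0,2,-5,0,0,0,0],[0,3,-4,0,0,0,0],[0,3,-4,0,0,0,0],[0,0,0,0,0,0,0],[0,0,0,0,0,0,0]]]'

```text
time_s: 11.38
ee_pos: [371.5, -86.9, 242.0]
ee_rot: [-178.8, -1.3, 148.2]
force: [-0.5, 0.3, -0.5]
gripper_width: 0.2
```

Run:
```python
from h import *
todo(606,104.4,180)
g=grab('top');P=pts(g)
cv2.imwrite('pics/t8.png',cv2.convertScaleAbs(cv2.resize(g['color'][150:270,90:250,::-1],None,fx=5,fy=5,interpolation=cv2.INTER_CUBIC),alpha=1.6))
m=(g['color'].astype(int).sum(2)<90).astype(np.uint8)
for c in cv2.findContours(m,0,2)[0]:
    if cv2.contourArea(c)>60: r=cv2.minAreaRect(c);print(r,ray(g,*r[0],55).round(1))
d=np.array([np.cos(np.radians(58)),np.sin(np.radians(58))]);n=np.array([d[1],-d[0]])
sf=np.array([634,146.4]); q=P[...,:2]-sf; s=q@d; w=q@n
for a in range(-120,40,4):
    k=(s>=a)&(s<a+4)&(abs(w)<15); print(a+2,np.nanmedian(P[...,2][k]).round(1) if k.any() else None,end='; ')
```

```text
t 11.375 p [371.5 -86.9 242. ] rot [-178.75   -1.31  148.22] F [-0.5  0.3 -0.5] w 0.15078666122914508
shift cm [-10.    28.74   5.34] turn [-0.022 -0.023  0.004]
((176.31350708007812, 410.85748291015625), (6.367607116699219, 95.85260009765625), 23.03943634033203) [344.9  84.   55. ]
((289.366943359375, 380.390869140625), (77.48430633544922, 20.000497817993164), 18.79988670349121) [383.4 -79.   55. ]
((165.7794189453125, 231.86764526367188), (37.558189392089844, 26.7537784576416), 30.963754653930664) [605.8 102.6  55. ]
((193.77847290039062, 161.30426025390625), (64.45792388916016, 45.32048797607422), 1.3639276027679443) [714.3  61.2  55. ]
-118 29.4; -114 29.4; -110 29.8; -106 28.9; -102 48.0; -98 67.6; -94 67.9; -90 67.3; -86 65.9; -82 54.1; -78 56.6; -74 56.4; -70 55.6; -66 55.6; -62 55.8; -58 55.9; -54 56.2; -50 55.3; -46 55.7; -42 55.7; -38 56.3; -34 56.2; -30 56.2; -26 55.9; -22 55.4; -18 58.5; -14 67.0; -10 67.8; -6 67.8; -2 65.6; 2 62.2; 6 67.7; 10 68.1; 14 68.0; 18 68.3; 22 68.2; 26 67.7; 30 67.8; 34 65.2; 38 None;
```

View pics/t8.png

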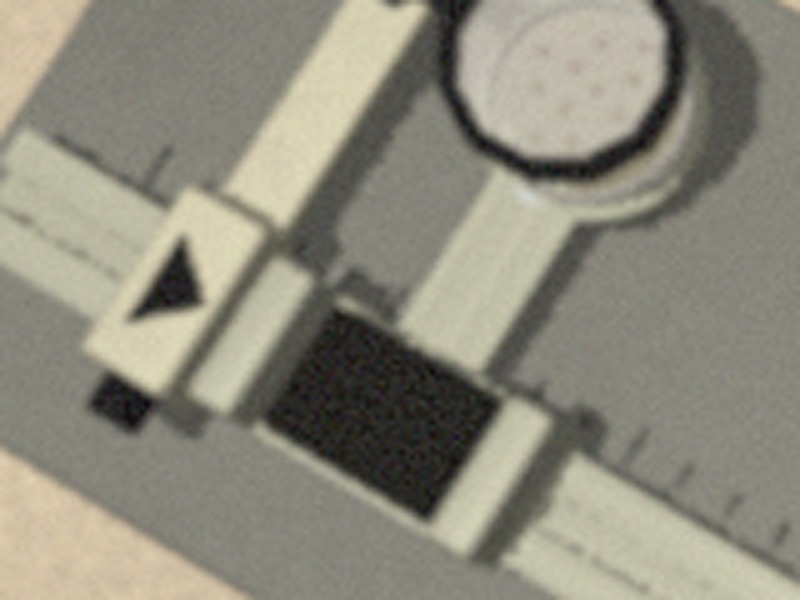

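The top view shows the pad up (depth gives about 55.7 mm). The gap between ridge and stop is about 5 mm, which matches the bumper's length. The dish is under the lens and the bystanders were never approached. Handing in.

```bash
python3 -c "
from h import *
print(job.job_done(), monitor.state()['time_s'])"
```

```text
the job is handed in; nothing more can be done
the job is handed in; nothing more can be done
```

The seed dish is under the magnifier and the job is handed in; no verdict is reported. I pressed the pad with closed fingertips and slid the shuttle about 174 mm to the stop with the pad held down. Then I lifted straight off and backed clear, about 11.4 s in all.

- **Pressing:** the fingertips sat at about 49–52 mm height with 10–12 N, which is about 2.5–6 mm of pad depth. The shallowest moment was about 2.6 mm, early in the slide.
- **At the stop:** the force along the rail rose to about 7–8 N and stayed there on a second small push. This is far below the 90 N at which the stop would slip.
- **After release:** depth readings put the pad top at about 55–56 mm, so it is up. The ridge-to-stop gap is about 5 mm, which matches the bumper's length with the nose touching. The robot touches nothing.
- **Not settled:** my first picture estimate of the travel was 171 mm, while the later picture gave 173.6 mm. That is within the camera's roughly 2 mm error. The final gap is also only known to 1–2 mm, so contact with the stop rests mainly on the force reading. I did not measure the jar, tweezers or box again at the end, but the arm never came near them.

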